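# Seat the well plate and lock the shaker's clamp lever

## Task

Get the plate shaker ready to run: with the fingertips, push the white well plate straight back along its channel until it is fully home against the back stop, then push the clamp lever inwards, past its first click position, all the way to the second stop so that its toe sits over the plate. Only push: do not lift or tip the plate, and leave the vials and the other things on the bench where they are.

Things in the scene. Friction and masses are not known exactly. Their poses are not given: they have to be found in the camera images.
- shaker: Microplate shaker, white box 240 (x) x 320 (y) x 60 mm high, fixed to the bench, turned up to 0.35 rad. Origin: centre of its underside, on the bench; its +x points from its front (robot's side) to its back, +y to its left, z up. Its flat deck is 60 mm above the bench. On the deck: the plate channel along x, centred on y = -30 mm, and left of it the clamp lever at x = 25 mm.
- back_stop (a point): Middle of the front face of the aluminium stop bar (20 mm high) that closes the channel at the back: shaker frame x = 85, y = -30 mm, 10 mm above the deck; axes as the shaker's. The channel's aluminium guide rails (8 mm thick, 14 mm high, 133.8 mm apart) run forward from it along shaker x for 155 mm; the front is open.
- plate: White 96-well deep-well plate, loose, 140 to 280 g: 85.5 (x) x 127.8 (y) x 31 mm high. Origin: centre of its underside; axes the shaker's within a few hundredths of a radian. Lies on the deck in the channel (3 mm play each side), 25 to 50 mm short of the back stop; fully home its origin is at shaker x = 42 mm. A push of 1 to 6 N on the middle of its near long side slides it.
- clamp (a joint): Clamp lever position, m. It slides in a straight slot along shaker -y (inwards, to the plate): 0 = fully out, 0.031 to 0.037 = first detent (half closed, it clicks and rests there), 0.050 = second and last stop (locked, hard end). Starts at 0 to 0.012. Pushing takes under 1 N at first, 4 to 5 N to enter the first detent, 6 to 9 N to leave it; past about 0.044 it clicks on by itself to 0.047 or more; it stays where it is left.
- paddle (a point): Centre of the lever's upright grey paddle, 36 (shaker x) x 12 (shaker y) x 34 mm high, 105 mm above the bench (paddle 28 to 62 mm above the deck, on a 10 mm stem); shaker frame x = 25, y = 128 mm minus joint value; axes the shaker's. On its plate side a 14 mm wide steel arm reaches 50 mm inwards, 34 to 45 mm above the deck. Its outer (+y) face is free to push; 26 mm of deck lie beyond it at joint 0.
- vial_left: Small amber screw-cap vial, 26 mm across, 45 mm high, standing on the deck behind the lever (shaker x about 95, y about 125 mm); bystander. Origin at the centre of its underside.
- vial_right: Same kind of vial on the deck right of the channel (shaker x about -30, y about -137 mm); bystander. Origin under its centre.
- tube_rack: Orange rack of blue-capped tubes, 100 x 190 x 96 mm high, on the bench to the right of the shaker; bystander. Origin under its centre.
- tip_box: Yellow pipette-tip box 85 x 125 x 52 mm high on the bench to the left of the shaker; bystander. Origin under its centre.
- reagent: White reagent bottle with blue cap, 64 mm across, 130 mm high, on the bench behind the shaker; bystander. Origin under its centre.
- marker: Marker pen 132 mm long, 12 mm thick, lying on the bench to the left of the shaker, nearer the robot than the tip box; bystander. Origin under its middle.
Things that resemble listed ones, but are neither listed nor needed, are in the scene too. Leave any green or orange look-alike of the plate alone.

How it is judged:
By the outcome, as a careful person would: the job done as asked, in the order asked, and still so for the second after the job is handed in, with the robot touching nothing.
It also fails if it takes over 45 s, if anything falls off the work surface, if the arm or the gripper's body presses on something with over 40 N, if the wrist force passes 120 N, or if a joint passes its speed limit or range.

## Robot

A 6-joint arm with a two-finger parallel gripper is mounted at the origin on the work surface. World frame = base frame: x ahead of the robot, y to its left, z up, the work surface at z = 0. Lengths are in m, angles in degrees, forces in N, time in s.
With the tool pointing down it reaches from about 0.275 to 0.725 m from the base axis. Payload 15.9 kg.
Tool frame: the origin (TCP) lies between the finger pads; the fingertips stand 17 mm ahead of it and the grasp point (between the pads) lies 2 mm behind it; z points along the fingers, y is the direction in which the jaws open and shut (so a half turn about z gives the same grasp; the last joint's range is limited). The gripper opens to 85 mm and grips with 20 to 120 N. Pads are 22 mm wide; open, the fingers measure 114 mm over their backs; the gripper's body (76 mm by 85 mm) begins 54 mm behind the grasp point. The pads swing forward as they close: fully open they stand 13 mm farther back than shut.
Start: joints at [-70.474, 12.198, -1.971, 75.831, 0, 90], TCP at [0.167, -0.471, 0.226] pointing down, gripper open.
Joint ranges: [-170.91, 170.91], [-42.67, 98.43], [-65.05, 77.54], [-120.47, 116.71], [-90, 82.35], [-180, 180]. Speed limits (degrees/s): [108.29, 108.29, 136.94, 147.25, 180, 180].

## Interface

Orientations are given as [roll, pitch, yaw] about the fixed x, y, z axes, in that order (R = Rz(yaw) Ry(pitch) Rx(roll)).
In Python, from cell import monitor, snapshot, camera_params, workorder gives the robot as it stands.
- The arm moves only by the tool carry_out, never from a script. Its argument "rows" is a list of rows, each a list of 7 numbers: the shift along the tool's x, y, z in units of 50 mm (1.0 is 50 mm), then the turn, a rotation vector about the tool's x, y, z in units of 6 degrees (1.0 is 6 degrees), then the closure, from 0 (fully open) to 1 (shut). In form: [[x, y, z, wx, wy, wz, claw], ...]. A call has 1 to 20 rows; each row is the pose to reach, as a shift and turn from the pose commanded when the call began, along the tool's axes at that moment; what a row does not reach only later rows make up. A row lasts 1/8 s, in which the tool goes at most 62.5 mm and 10.7 degrees, less where a joint would pass 70% of its speed; a pose out of reach is approached as far as the arm can. A call with a gripper value outside its range is refused whole. The fingers move at their own pace and stop on an object; "force" is the grip in N (left out, the last holds). Time passes only in rows, so rows that repeat a pose let the fingers close. It gives the time, the measured TCP pose, the force and the opening at its end, in the units of the state.
- monitor.state(): the state, without advancing time (a new reading comes with each control period).
- snapshot(name): name is "scene" or "top"; returns the picture (480x640x3 uint8, red, green, blue); there is no depth.
- camera_params(name): a dict with "mtx" (3x3 intrinsics, pixels), "T" (4x4, takes a point from camera to world coordinates). Camera axes: x right, y down, z forward; pixel columns grow to the right and rows downward; lengths in m; the calibration is good to about 2 mm. A picture is of the moment at which its call begins. camera_params takes no time and is no camera call.
- workorder.close_job(): hands the job in, once; it reports no verdict.
The state is a dict: "time": time; "joint_pos": joint angles; "dq": joint speeds; "effort": joint torques, N m; "ee_pos": TCP position; "tcp_rot": TCP orientation; "force": force on the tool from outside, world axes, zero at the start; "ft_torque": the same for the moment, N m; "width": opening from 0.0 (shut) to 1.0 (fully open).
Only numpy, scipy, OpenCV 4.12 (cv2) and the standard library are available. Lean on these libraries where they do the work, as an engineer would, in place of code of your own. Each camera call takes 0.05 s, during which the arm holds its last target. There are 200 camera calls.

## Working session

There is one attempt and no reset: what is moved stays moved. The work goes in short steps, Python scripts to look and compute and a tool call to move; the robot and the scene stay as the last step left them, time stands still between calls to the robot, and variables do not carry over. Pictures are saved under pics/ and viewed, about 8 in all and at most 12, crops included, and the job is handed in when it is done.

Besides the shell and the picture viewer there is one more tool, called after "Request:" as a command line: name --pt "numbers of a row" for each row, then --argument value for the rest. carry_out: Moves the arm, as the interface text tells. Its arguments: {"type":"object","properties":{"rows":{"type":"array","items":{"type":"array","items":{"type":"number"}}},"force":{"type":"number"}},"required":["rows"]}

```bash
ls; mkdir -p pics; python3 - <<'E'
from cell import monitor,snapshot,camera_params
import cv2,numpy as np
for n in("scene","top"):
    im=snapshot(n); cv2.imwrite(f"pics/{n}0.png",im[:,:,::-1])
    p=camera_params(n); print(n,np.round(p["mtx"],1).tolist(),np.round(p["T"],4).tolist())
print(monitor.state())
E
```

```text
pics
scene [[578.5, 0.0, 324.4], [0.0, 578.5, 234.6], [0.0, 0.0, 1.0]] [[0.1476, 0.5414, -0.8277, 1.4575], [0.9889, -0.094, 0.1149, -0.1215], [-0.0156, -0.8355, -0.5493, 0.6995], [0.0, 0.0, 0.0, 1.0]]
top [[511.3, 0.0, 312.2], [0.0, 511.3, 237.2], [0.0, 0.0, 1.0]] [[-0.0126, -0.9966, 0.082, 0.4773], [-0.9996, 0.0146, 0.0231, -0.0046], [-0.0243, -0.0816, -0.9964, 1.1098], [0.0, 0.0, 0.0, 1.0]]
{'time': 0.1, 'joint_pos': array([-7.04744666e+01,  1.22201436e+01, -2.00207531e+00,  7.58321531e+01,
       -6.29177998e-04,  8.99993234e+01]), 'dq': array([-0.0371543 ,  0.02106887,  0.09770183, -0.04864345, -0.03936458,
       -0.00509606]), 'effort': array([-6.31894698e-03, -6.87242603e+01,  4.87813032e+01,  1.19910040e-02,
       -2.84490852e-04,  7.53410262e-06]), 'ee_pos': array([ 0.16701028, -0.47096594,  0.2251995 ]), 'tcp_rot': array([-1.79945628e+02,  6.28535617e-04,  1.95262106e+01]), 'force': array([-0.02027222, -0.02007976, -0.04988076]), 'ft_torque': array([0.00980728, 0.0083531 , 0.0286277 ]), 'width': 0.999849610041335}
```

View pics/scene0.png

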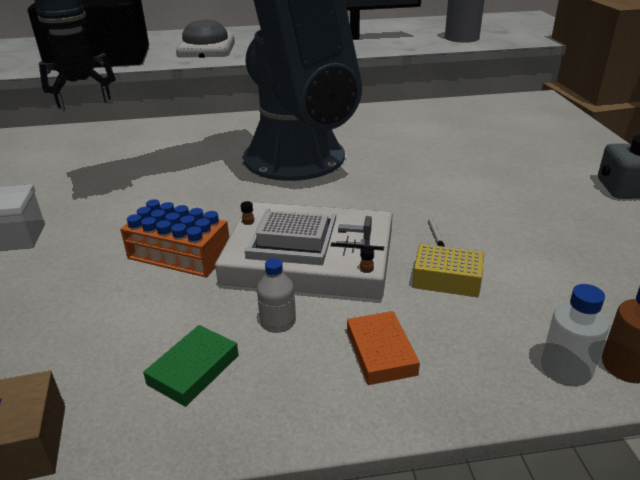

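View pics/top0.png

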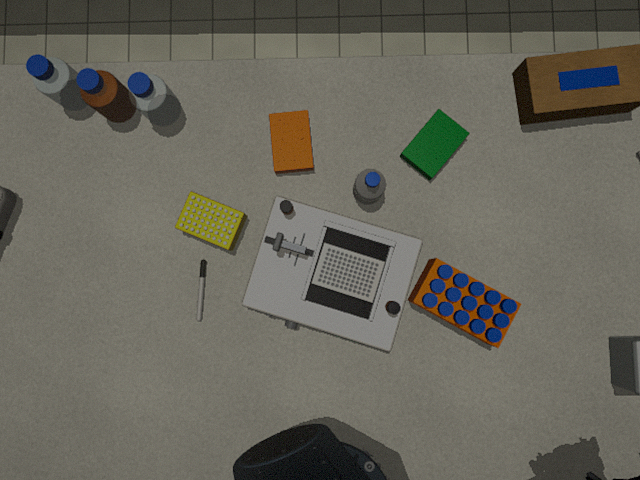

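The scene view shows the shaker at (305,250) with the white plate at (293,229). The top view shows shaker corners near (278,197), (421,240), (389,350) and (244,305), the plate at (347,272) and the lever at (280,243).
Possible mix-ups for the plate: white plate (347,272), orange block (292,141), green block (435,145), yellow tip box (211,220). I choose the white one in the channel, and will check it in a close crop.

```bash
cat > h.py <<'E'
from cell import monitor,snapshot,camera_params
import cv2,numpy as np
def ray(n,px,z):
    p=camera_params(n);K,T=p["mtx"],p["T"]
    px=np.atleast_2d(np.array(px,float))
    d=(np.linalg.inv(K)@np.c_[px,np.ones(len(px))].T).T@T[:3,:3].T
    o=T[:3,3]; return (o+d*((z-o[2])/d[:,2])[:,None])[:,:2]
def proj(n,X):
    p=camera_params(n);K,T=p["mtx"],p["T"]
    c=(np.atleast_2d(X)-T[:3,3])@T[:3,:3]; u=c@K.T; return u[:,:2]/u[:,2:]
def zoom(n,im,box,s,f):
    x0,y0,x1,y1=box; cv2.imwrite(f,cv2.resize(im[y0:y1,x0:x1,::-1],None,fx=s,fy=s,interpolation=cv2.INTER_CUBIC))
E
python3 - <<'E'
from h import *
im=snapshot("top"); zoom("top",im,(235,185,435,360),4,"pics/c1.png")
g=im.min(2); m=(g>150).astype(np.uint8)
m[:, :235]=0;m[:,435:]=0;m[:185]=0;m[360:]=0
m=cv2.morphologyEx(m,cv2.MORPH_OPEN,np.ones((3,3)))
cs=sorted(cv2.findContours(m,0,2)[0],key=cv2.contourArea)[-3:]
for c in cs: print(cv2.contourArea(c),cv2.minAreaRect(c))
c=ray("top",[[278,197],[421,240],[389,350],[244,305]],.06)
print(c, c.mean(0),[np.linalg.norm(c[i]-c[i-1]) for i in range(4)],[np.degrees(np.arctan2(*(c[i]-c[j])[::-1])) for i,j in((0,3),(1,2))])
E
```

```text
[[ 0.64840732  0.08974968]
 [ 0.55457265 -0.20315272]
 [ 0.33309353 -0.13227976]
 [ 0.4265245   0.16100233]] [ 0.4906495  -0.02117012] [np.float64(0.2330427518167828), np.float64(0.3075658696011166), np.float64(0.23254241981789509), np.float64(0.3078046933890477)] [np.float64(-17.80324617865139), np.float64(-17.74458851551702)]
```

View pics/c1.png

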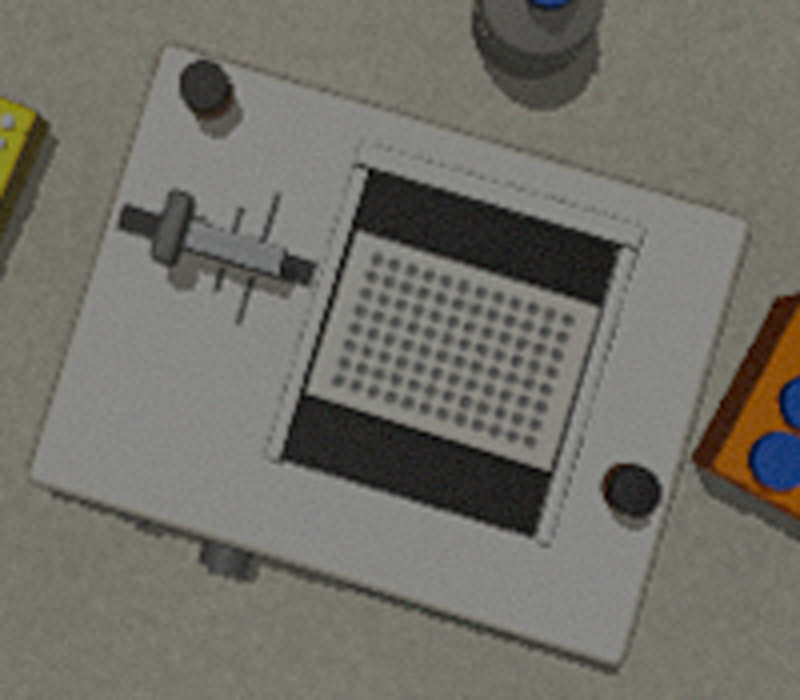

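The crop shows the white plate in the channel, with 96 wells, corners near crop (355,233), (603,305), (550,472) and (305,397). Dark mat is visible ahead of and behind it. The paddle top is at crop (178,228) and its arm points inwards. The choice of plate is confirmed.

```bash
python3 - <<'E'
from h import *
f=lambda l:np.array(l)/4+[235,185]
c=ray("top",f([[165,45],[748,222],[617,668],[33,482]]),.06)
print([round(np.linalg.norm(c[i]-c[i-1]),4) for i in range(4)],c.mean(0))
a=[np.arctan2(*(c[i]-c[j])[::-1]) for i,j in((0,3),(1,2))]+[np.arctan2(*(c[i]-c[j])[::-1])-np.pi/2 for i,j in((0,1),(3,2))]
print(np.degrees(a)); th=np.mean(a); o=c.mean(0)
R=np.array([[np.cos(th),-np.sin(th)],[np.sin(th),np.cos(th)]])
loc=lambda px,z:np.round((ray("top",f(px),z)-o)@R*1000,1)
print("plate",loc([[355,233],[603,305],[550,472],[305,397]],.091).tolist())
print("stop",loc([[370,168],[617,245]],.08).tolist())
print("paddle",loc([[178,228]],.122).tolist(),"vials",loc([[206,87],[634,490]],.105).tolist())
print("rail fronts",loc([[275,460],[545,543]],.074).tolist())
np.savez("sh.npz",o=o,th=th)
E
```

```text
[np.float64(0.2349), np.float64(0.3138), np.float64(0.2358), np.float64(0.3106)] [ 0.48955009 -0.02047996]
[-17.1215472  -17.89952343 -17.91717593 -18.08536329]
plate [[51.2, 33.8], [52.7, -94.3], [-33.9, -92.6], [-34.1, 33.8]]
stop [[85.6, 36.4], [84.5, -93.7]]
paddle [[26.4, 116.0]] vials [[98.2, 125.3], [-30.0, -132.5]]
rail fronts [[-69.0, 39.4], [-68.7, -102.0]]
```

Request:
carry_out --pt "0.4 -0.35 0 0 0 0.3 1" --pt "1.0 -0.9 0 0 0 0.8 1" --pt "1.7 -1.5 0 0 0 1.4 1" --pt "2.4 -2.1 0 0 0 2.0 1" --pt "3.1 -2.7 0 0 0 2.6 1" --pt "3.8 -3.35 0 0 0 3.2 1" --pt "4.5 -3.95 0 0 0 3.8 1" --pt "5.2 -4.55 0 0 0 4.4 1" --pt "5.9 -5.2 0 0 0 5.0 1" --pt "6.5 -5.7 0 0 0 5.5 1" --pt "7.0 -6.15 0 0 0 5.9 1" --pt "7.4 -6.5 0 0 0 6.2 1" --pt "7.62 -6.7 0 0 0 6.22 1" --pt "7.62 -6.7 0 0 0 6.22 1" --pt "7.62 -6.7 0 0 0 6.22 1"

```text
time: 2.02
ee_pos: [0.4, -0.0843, 0.2256]
tcp_rot: [-177.2, 0.1, -14.0]
force: [0.7, 0.4, -0.6]
width: -0.002
```

Request:
carry_out --pt "0 0 0 0 0 0 1" --pt "0 0 0 0 0 0 1"

```text
time: 2.28
ee_pos: [0.4002, -0.084, 0.2257]
tcp_rot: [-177.2, 0.1, -14.0]
force: [-0.9, -0.2, -0.5]
width: 0.001
```

```bash
cat >> h.py <<'E'
from scipy.spatial.transform import Rotation as Ro
def plan(x,y,z):
    "shift (tool axes, 50 mm units) and turn (6 deg units) to a shaker-frame TCP x,y (mm), world z, tool down along shaker x"
    s=monitor.state(); d=np.load("sh.npz"); th=float(d["th"]);c,n=np.cos(th),np.sin(th)
    g=np.r_[d["o"]+np.array([[c,-n],[n,c]])@[x/1000,y/1000],z]
    R=Ro.from_euler("xyz",s["tcp_rot"],degrees=True); G=Ro.from_euler("xyz",[180,0,np.degrees(th)],degrees=True)
    l=(np.array([[c,n],[-n,c]])@(s["ee_pos"][:2]-d["o"])*1000)
    print("t",round(s["time"],2),"shaker xy",l.round(1),"z",s["ee_pos"][2].round(4),"rot",s["tcp_rot"].round(2),"F",s["force"].round(2),"Fsh",(np.array([[c,n],[-n,c]])@s["force"][:2]).round(2))
    print("shift",(R.inv().apply(g-s["ee_pos"])/.05).round(3),"turn",(np.degrees((R.inv()*G).as_rotvec())/6).round(3))
E
python3 -c "
from h import *
plan(-70,-30,.226)"
```

```text
t 2.27 shaker xy [-65.8 -87.8] z 0.2257 rot [-1.7723e+02  8.0000e-02 -1.3980e+01] F [-0.92 -0.18 -0.51] Fsh [-0.82 -0.46]
shift [-0.009 -1.158  0.05 ] turn [-0.461  0.029  0.629]
```

Request:
carry_out --pt "0 -0.4 0.02 -0.16 0.01 0.2 1" --pt "0 -0.8 0.035 -0.32 0.02 0.42 1" --pt "-0.01 -1.16 0.05 -0.46 0.03 0.63 1" --pt "-0.01 -1.16 0.05 -0.46 0.03 0.63 1" --pt "-0.01 -1.16 0.05 -0.46 0.03 0.63 1"

```text
time: 2.9
ee_pos: [0.3998, -0.0835, 0.226]
tcp_rot: [-177.2, 0.1, -13.9]
force: [-0.3, 0.0, 0.3]
width: 0.001
```

```bash
python3 -c "
from h import *
plan(-70,-30,.087)"
```

```text
t 2.9 shaker xy [-66.3 -87.3] z 0.226 rot [-1.7721e+02  9.0000e-02 -1.3930e+01] F [-0.26  0.05  0.27] Fsh [-0.26 -0.03]
shift [ 0.006 -1.013  2.833] turn [-0.465  0.03   0.637]
```

```bash
python3 -c "
from h import *
s=monitor.state();print(s['joint_pos'].round(2),s['effort'].round(1))"
```

```text
[-13.99   1.48 -14.25  74.36   2.79 179.94] [ -0.  -51.1  48.6   0.    0.2   0. ]
```

```bash
sed -i 's/\[180,0,np.degrees(th)\]/[180,0,np.degrees(th)+90]/' h.py; python3 -c "
from h import *
plan(-75,-30,.226)"
```

```text
t 2.9 shaker xy [-66.3 -87.3] z 0.226 rot [-1.7721e+02  9.0000e-02 -1.3930e+01] F [-0.26  0.05  0.27] Fsh [-0.26 -0.03]
shift [-0.098 -1.155  0.056] turn [ -0.385  -0.338 -14.359]
```

Request:
carry_out --pt "-0.01 -0.1 0.01 -0.03 -0.03 -1.0 1" --pt "-0.02 -0.2 0.01 -0.06 -0.06 -2.4 1" --pt "-0.03 -0.35 0.02 -0.1 -0.09 -3.8 1" --pt "-0.04 -0.5 0.02 -0.14 -0.12 -5.2 1" --pt "-0.05 -0.6 0.03 -0.18 -0.16 -6.6 1" --pt "-0.06 -0.7 0.03 -0.21 -0.19 -8.0 1" --pt "-0.07 -0.8 0.04 -0.25 -0.22 -9.4 1" --pt "-0.08 -0.9 0.04 -0.29 -0.25 -10.8 1" --pt "-0.09 -1.0 0.05 -0.33 -0.29 -12.2 1" --pt "-0.1 -1.1 0.05 -0.36 -0.32 -13.5 1" --pt "-0.1 -1.155 0.055 -0.385 -0.34 -14.36 1" --pt "-0.1 -1.155 0.055 -0.385 -0.34 -14.36 1" --pt "-0.1 -1.155 0.055 -0.385 -0.34 -14.36 1"

```text
time: 4.53
ee_pos: [0.4088, -0.0262, 0.226]
tcp_rot: [-180.0, 0.0, 72.1]
force: [0.2, 0.5, -0.3]
width: 0.001
```

```bash
python3 -c "
from h import *
plan(-75,-30,.087)"
```

```text
t 4.53 shaker xy [-75.1 -30.1] z 0.226 rot [-1.7998e+02  1.0000e-02  7.2120e+01] F [ 0.18  0.5  -0.33] Fsh [0.01 0.53]
shift [2.000e-03 3.000e-03 2.781e+00] turn [-0.003  0.001 -0.02 ]
```

Request:
carry_out --pt "0 0 0.3 0 0 0 1" --pt "0 0 0.8 0 0 0 1" --pt "0 0 1.3 0 0 0 1" --pt "0 0 1.8 0 0 0 1" --pt "0 0 2.2 0 0 0 1" --pt "0 0 2.5 0 0 0 1" --pt "0 0 2.7 0 0 0 1" --pt "0 0 2.78 0 0 0 1" --pt "0 0 2.78 0 0 0 1"

```text
time: 5.65
ee_pos: [0.409, -0.0261, 0.0872]
tcp_rot: [-180.0, 0.0, 72.2]
force: [0.4, -1.2, -0.2]
width: -0.003
```

```bash
python3 - <<'E'
from h import *
plan(-48.5,-30,.087)
im=snapshot("scene"); zoom("s",im,(200,120,420,300),3.6,"pics/c2.png")
E
```

```text
t 5.65 shaker xy [-75. -30.] z 0.0872 rot [-180.      0.     72.23] F [ 0.39 -1.17 -0.22] Fsh [ 0.73 -1.  ]
shift [-0.     0.531  0.004] turn [-0.001  0.    -0.003]
```

View pics/c2.png

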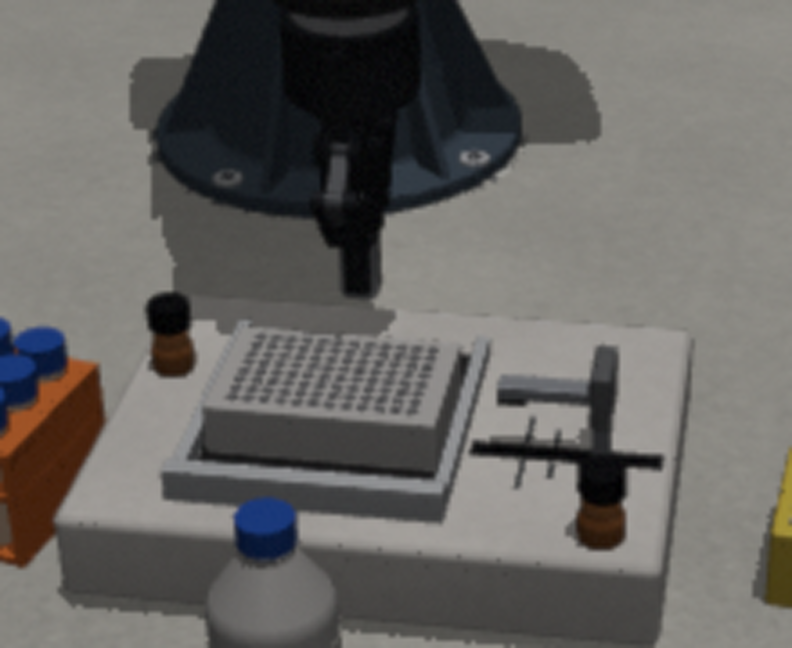

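The crop shows the shut fingers at (360,290), in front of the plate's near side and clear of both vials. The arm is ready to push.

Request:
carry_out --pt "0 0.06 0 0 0 0 1" --pt "0 0.14 0 0 0 0 1" --pt "0 0.22 0 0 0 0 1" --pt "0 0.3 0 0 0 0 1" --pt "0 0.38 0 0 0 0 1" --pt "0 0.44 0 0 0 0 1" --pt "0 0.5 0 0 0 0 1" --pt "0 0.56 0 0 0 0 1" --pt "0 0.62 0 0 0 0 1" --pt "0 0.68 0 0 0 0 1" --pt "0 0.74 0 0 0 0 1" --pt "0 0.8 0 0 0 0 1" --pt "0 0.86 0 0 0 0 1" --pt "0 0.92 0 0 0 0 1" --pt "0 0.97 0 0 0 0 1" --pt "0 1.0 0 0 0 0 1"

```text
time: 7.7
ee_pos: [0.4566, -0.0414, 0.087]
tcp_rot: [-180.0, 0.0, 72.2]
force: [-0.3, -0.9, 0.5]
width: -0.006
```

```bash
python3 - <<'E'
from h import *
plan(-15.5,-30,.087)
E
```

```text
t 7.7 shaker xy [-25. -30.] z 0.087 rot [-1.7998e+02  1.0000e-02  7.2250e+01] F [-0.34 -0.86  0.54] Fsh [-0.06 -0.92]
shift [-0.    0.19  0.  ] turn [-0.003  0.001  0.   ]
```

Request:
carry_out --pt "0 0.04 0 0 0 0 1" --pt "0 0.08 0 0 0 0 1" --pt "0 0.12 0 0 0 0 1" --pt "0 0.16 0 0 0 0 1"

```text
time: 8.2
ee_pos: [0.4642, -0.0439, 0.087]
tcp_rot: [-180.0, 0.0, 72.2]
force: [0.4, 0.9, -0.5]
width: 0.001
```

```bash
python3 - <<'E'
from h import *
plan(-15.5,-30,.087)
im=snapshot("top"); zoom("top",im,(235,185,435,360),4,"pics/c3.png")
E
```

```text
t 8.2 shaker xy [-17. -30.] z 0.087 rot [-1.7999e+02  1.0000e-02  7.2240e+01] F [ 0.38  0.93 -0.48] Fsh [0.08 1.  ]
shift [-0.    0.03  0.  ] turn [-0.002  0.001  0.   ]
```

View pics/c3.png

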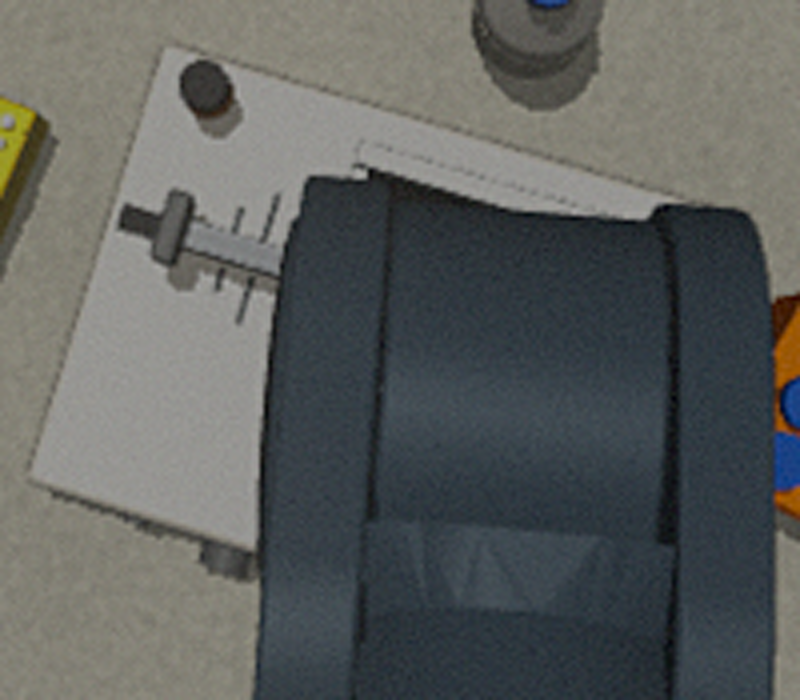

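The arm hides the plate in this view, so I will go on by force in small steps.

Request:
carry_out --pt "0 0.02 0 0 0 0 1" --pt "0 0.04 0 0 0 0 1"

```text
time: 8.5
ee_pos: [0.466, -0.0444, 0.087]
tcp_rot: [-180.0, 0.0, 72.2]
force: [-0.8, -1.2, 0.7]
width: 0.002
```

Request:
carry_out --pt "0 0.02 0 0 0 0 1" --pt "0 0.04 0 0 0 0 1"

```text
time: 8.75
ee_pos: [0.4679, -0.0451, 0.087]
tcp_rot: [-180.0, 0.0, 72.2]
force: [0.7, 0.1, -0.4]
width: -0.001
```

```bash
python3 - <<'E'
from h import *
plan(-10,-30,.087)
im=snapshot("scene"); zoom("s",im,(200,120,420,300),3.6,"pics/c4.png")
E
```

```text
t 8.75 shaker xy [-13.1 -30. ] z 0.087 rot [-1.7999e+02  1.0000e-02  7.2250e+01] F [ 0.72  0.13 -0.42] Fsh [0.65 0.34]
shift [-0.     0.062  0.001] turn [-0.002  0.001  0.   ]
```

View pics/c4.png

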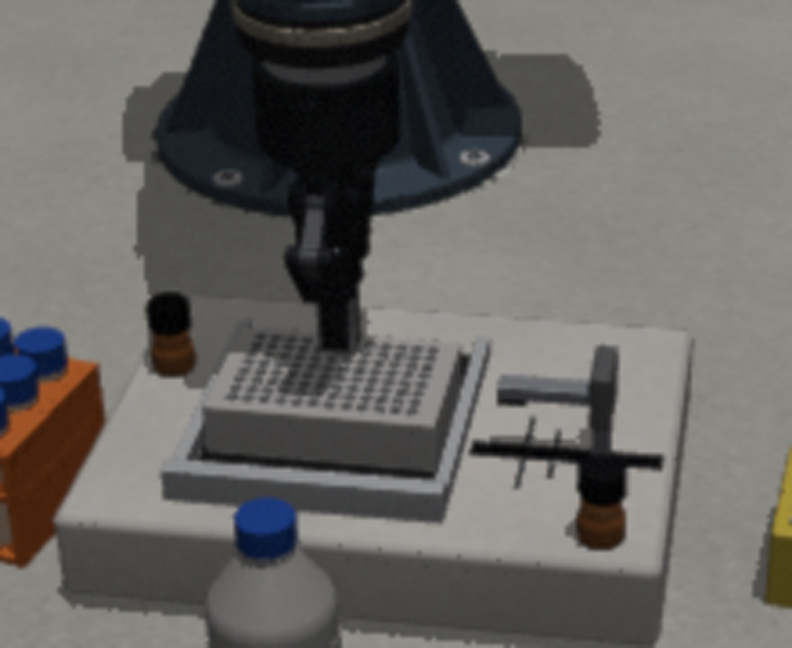

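```bash
python3 - <<'E'
from h import *
p=monitor.state()["ee_pos"]
for z in(.07,.085,.1,.11,.12): print(z,(proj("scene",[[p[0],p[1],z]])[0]-[200,120])*3.6)
print(camera_params("scene")["T"][:3,3])
E
```

```text
0.07 [340.45920058 382.40947494]
0.085 [339.28086058 359.79692267]
0.1 [338.0857394  336.86233629]
0.11 [337.27949118 321.39029082]
0.12 [336.46551487 305.76994172]
[ 1.45748923 -0.12152262  0.69948318]
```

```bash
python3 - <<'E'
from h import *
im=cv2.imread("pics/c4.png"); 
im=snapshot("scene"); im=cv2.convertScaleAbs(im,alpha=1.8,beta=20); zoom("s",im,(255,165,335,225),10,"pics/c5.png")
E
```

```text
(no output)
```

View pics/c5.png

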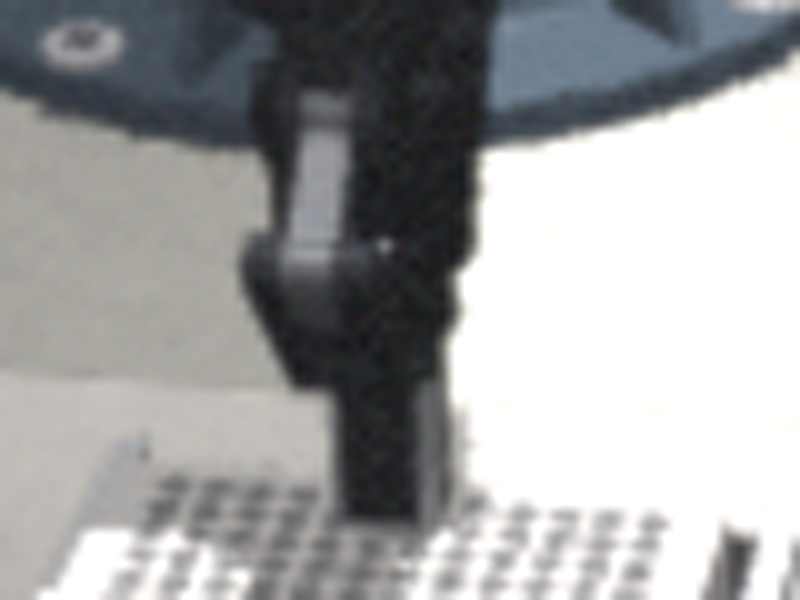

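The close crop shows the fingertips ending at pixel (294,217), over the plate's second well row, and the plate has not moved. The tips are higher than "17 mm ahead of TCP" implies, so I will work out their real height.

```bash
python3 - <<'E'
from h import *
P=camera_params("scene")
def hz(px,xy):
    d=P["T"][:3,:3]@np.linalg.inv(P["mtx"])@[*px,1]; o=P["T"][:3,3]
    t=(xy[0]-o[0])/d[0]; return (o+t*d).round(4)
for dx in(0,.007,.014): print(dx,hz((294,217),(.4679+dx,0)),hz((300,202.3),(.409+dx,0)))
print("sanity: deck back/front corners & vial-right foot")
print(proj("scene",[[*(ray("top",[[389.2,352]],.06)[0]),.06]]), proj("scene",[[*(ray("top",[[276.2,196.2]],.06)[0]),.06]]))
print(monitor.state()["joint_pos"].round(2))
E
```

```text
0 [ 0.4679 -0.0452  0.0919] [ 0.409  -0.0265  0.0904]
0.007 [ 0.4749 -0.0458  0.0962] [ 0.416  -0.0271  0.0945]
0.014 [ 0.4819 -0.0463  0.1005] [ 0.423  -0.0278  0.0985]
sanity: deck back/front corners & vial-right foot
[[248.97750647 200.51810386]] [[381.76564699 277.22892303]]
[ -5.5   12.99 -21.68  55.34  -0.   102.26]
```

The tips are really near z 0.096 with the TCP at 0.087, about 9 mm behind it. They passed just over the plate without touching it. I will back out along the same path and go down about 22 mm, watching the force.

Request:
carry_out --pt "0 -0.1 0 0 0 0 1" --pt "0 -0.3 0 0 0 0 1" --pt "0 -0.5 0 0 0 0 1" --pt "0 -0.7 0 0 0 0 1" --pt "0 -0.9 0 0 0 0 1" --pt "0 -1.1 0 0 0 0 1" --pt "0 -1.2 0 0 0 0 1" --pt "0 -1.24 0 0 0 0 1" --pt "0 -1.24 0 0 0 0 1"

```text
time: 9.98
ee_pos: [0.409, -0.0262, 0.0871]
tcp_rot: [180.0, 0.0, 72.2]
force: [-0.3, -0.1, -0.6]
width: -0.001
```

Request:
carry_out --pt "0 0 0.06 0 0 0 1" --pt "0 0 0.14 0 0 0 1" --pt "0 0 0.22 0 0 0 1" --pt "0 0 0.29 0 0 0 1" --pt "0 0 0.34 0 0 0 1" --pt "0 0 0.38 0 0 0 1" --pt "0 0 0.4 0 0 0 1"

```text
time: 10.85
ee_pos: [0.4088, -0.0261, 0.067]
tcp_rot: [-180.0, 0.0, 72.2]
force: [1.1, -0.0, -0.2]
width: 0.0
```

```bash
python3 - <<'E'
from h import *
plan(-48.5,-30,.065)
im=snapshot("scene"); im=cv2.convertScaleAbs(im,alpha=1.5,beta=10); zoom("s",im,(255,165,335,225),10,"pics/c6.png")
E
```

```text
t 10.85 shaker xy [-75.1 -30. ] z 0.067 rot [-179.99    0.     72.25] F [ 1.08 -0.03 -0.23] Fsh [1.04 0.3 ]
shift [-0.     0.533  0.04 ] turn [-0.002  0.001  0.001]
```

View pics/c6.png

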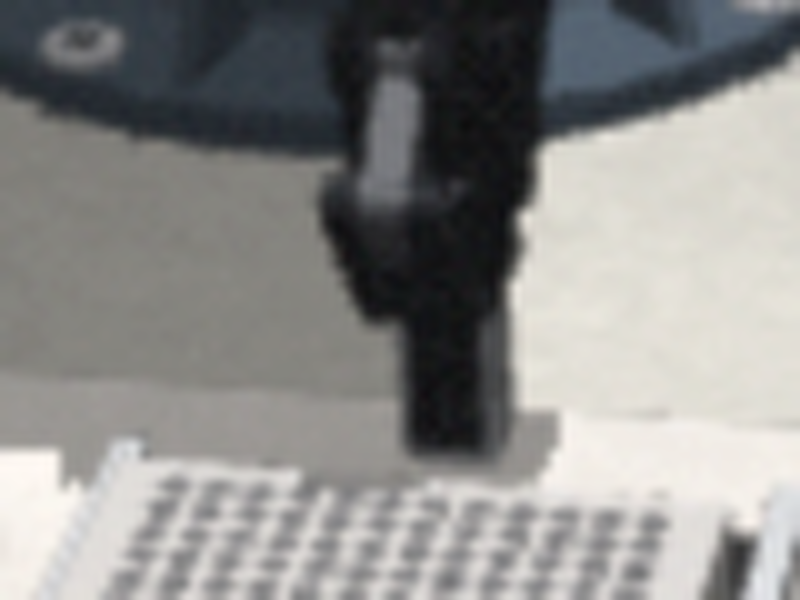

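The tips now end at pixel (300,210), at z about 0.076 in front of the plate and below its top. I will go 3 mm lower, then push.

Request:
carry_out --pt "0 0 0.06 0 0 0 1" --pt "0 0.06 0.06 0 0 0 1" --pt "0 0.14 0.06 0 0 0 1" --pt "0 0.22 0.06 0 0 0 1" --pt "0 0.3 0.06 0 0 0 1" --pt "0 0.38 0.06 0 0 0 1" --pt "0 0.44 0.06 0 0 0 1" --pt "0 0.5 0.06 0 0 0 1" --pt "0 0.56 0.06 0 0 0 1" --pt "0 0.62 0.06 0 0 0 1" --pt "0 0.68 0.06 0 0 0 1" --pt "0 0.74 0.06 0 0 0 1" --pt "0 0.8 0.06 0 0 0 1"

```text
time: 12.52
ee_pos: [0.4471, -0.0384, 0.064]
tcp_rot: [-180.0, 0.0, 72.2]
force: [-0.7, 0.2, 0.8]
width: -0.001
```

```bash
python3 - <<'E'
from h import *
plan(-15.5,-30,.064)
E
```

```text
t 12.53 shaker xy [-35. -30.] z 0.064 rot [-1.7999e+02  1.0000e-02  7.2250e+01] F [-0.65  0.23  0.76] Fsh [-0.69  0.02]
shift [-0.     0.389  0.001] turn [-0.002  0.001  0.001]
```

Request:
carry_out --pt "0 0.04 0 0 0 0 1" --pt "0 0.09 0 0 0 0 1" --pt "0 0.14 0 0 0 0 1" --pt "0 0.19 0 0 0 0 1" --pt "0 0.24 0 0 0 0 1" --pt "0 0.29 0 0 0 0 1"

```text
time: 13.28
ee_pos: [0.4609, -0.0428, 0.0641]
tcp_rot: [-180.0, 0.0, 72.2]
force: [-0.5, 0.1, 1.0]
width: 0.0
```

Request:
carry_out --pt "0 0.03 0 0 0 0 1" --pt "0 0.06 0 0 0 0 1"

```text
time: 13.52
ee_pos: [0.4637, -0.0437, 0.064]
tcp_rot: [-180.0, 0.0, 72.2]
force: [-1.8, 0.7, 0.3]
width: 0.0
```

Request:
carry_out --pt "0 0.02 0 0 0 0 1" --pt "0 0.04 0 0 0 0 1"

```text
time: 13.78
ee_pos: [0.4655, -0.0443, 0.064]
tcp_rot: [-180.0, 0.0, 72.2]
force: [-0.7, -0.2, 0.5]
width: -0.005
```

```bash
python3 - <<'E'
from h import *
plan(-10,-30,.064)
im=snapshot("scene"); im=cv2.convertScaleAbs(im,alpha=1.3,beta=10); zoom("s",im,(200,140,400,290),4,"pics/c7.png")
E
```

```text
t 13.78 shaker xy [-15.6 -30. ] z 0.064 rot [-1.7999e+02  1.0000e-02  7.2250e+01] F [-0.67 -0.19  0.47] Fsh [-0.58 -0.38]
shift [-0.     0.112  0.001] turn [-0.002  0.001  0.001]
```

View pics/c7.png

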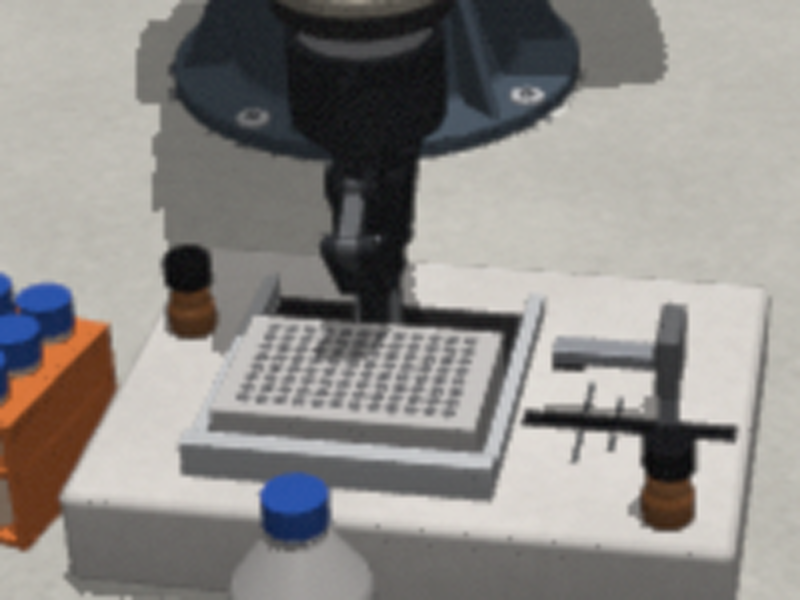

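The plate has moved back, with dark mat visible in front of it, and is near the stop bar at crop (340,445). I will push until the force rises.

Request:
carry_out --pt "0 0.02 0 0 0 0 1" --pt "0 0.04 0 0 0 0 1"

```text
time: 14.08
ee_pos: [0.4675, -0.0449, 0.064]
tcp_rot: [-180.0, 0.0, 72.2]
force: [-1.7, -0.0, 0.7]
width: -0.001
```

Request:
carry_out --pt "0 0.02 0 0 0 0 1" --pt "0 0.04 0 0 0 0 1"

```text
time: 14.32
ee_pos: [0.4679, -0.0449, 0.0639]
tcp_rot: [-179.8, -0.0, 72.3]
force: [-16.0, 6.6, 14.9]
width: -0.006
```

Request:
carry_out --pt "0 0.02 0 0 0 0 1" --pt "0 0.03 0 0 0 0 1"

```text
time: 14.58
ee_pos: [0.4681, -0.0449, 0.0638]
tcp_rot: [-179.7, -0.0, 72.3]
force: [-23.7, 9.5, 21.5]
width: -0.002
```

The force jumped at TCP shaker x of about -13, so the plate is on the stop. I will back off, rise, and go to a point beside the lever.

Request:
carry_out --pt "0 -0.06 0 0 0 0 1" --pt "0 -0.2 0 0 0 0 1" --pt "0 -0.45 0 0 0 0 1" --pt "0 -0.7 0 0 0 0 1" --pt "0 -0.9 -0.1 0 0 0 1" --pt "0 -0.95 -0.5 0 0 0 1" --pt "0 -0.95 -1.1 0 0 0 1" --pt "0 -0.95 -1.7 0 0 0 1" --pt "0.3 -0.9 -2.2 0 0 0 1" --pt "0.9 -0.6 -2.3 0 0 0 1" --pt "1.5 -0.3 -2.3 0 0 0 1" --pt "2.1 0 -2.3 0 0 0 1" --pt "2.7 0.3 -2.3 0 0 0 1" --pt "3.3 0.6 -2.3 0 0 0 1" --pt "3.8 0.76 -2.3 0 0 0 1" --pt "4.0 0.76 -2.3 0 0 0 1" --pt "4.0 0.76 -2.3 0 0 0 1"

```text
time: 16.7
ee_pos: [0.5674, 0.1331, 0.1791]
tcp_rot: [-180.0, 0.0, 72.3]
force: [-0.1, 0.2, 0.4]
width: 0.002
```

```bash
python3 - <<'E'
from h import *
plan(25,168,.088)
im=snapshot("top"); im=cv2.convertScaleAbs(im,alpha=1.3,beta=10);zoom("top",im,(235,185,435,335),4,"pics/c8.png")
E
```

```text
t 16.7 shaker xy [ 27.4 170. ] z 0.1791 rot [-1.7998e+02  2.0000e-02  7.2290e+01] F [-0.13  0.19  0.38] Fsh [-0.18  0.14]
shift [-0.04  -0.046  1.822] turn [-0.004  0.003  0.007]
```

View pics/c8.png

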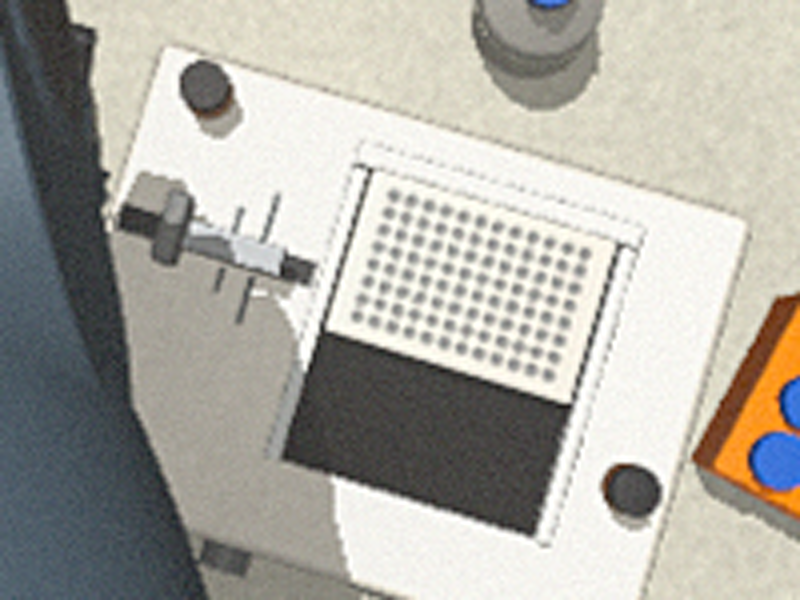

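The crop shows the plate flush with the stop bar and no mat gap along (370,168)-(617,243), with the near edge at (328,333)-(572,405). The vials have not moved. Next I go down beside the paddle and start pushing inwards.

Request:
carry_out --pt "0 -0.05 0.3 0 0 0 1" --pt "0 -0.05 0.8 0 0 0 1" --pt "0 -0.05 1.3 0 0 0 1" --pt "0 -0.05 1.6 0 0 0 1" --pt "0 -0.05 1.78 0 0 0 1" --pt "0 -0.05 1.82 0 0 0 1" --pt "-0.1 -0.05 1.82 0 0 0 1" --pt "-0.25 -0.05 1.82 0 0 0 1" --pt "-0.4 -0.05 1.82 0 0 0 1" --pt "-0.55 -0.05 1.82 0 0 0 1" --pt "-0.65 -0.05 1.82 0 0 0 1"

```text
time: 18.12
ee_pos: [0.5555, 0.1022, 0.0881]
tcp_rot: [-180.0, 0.0, 72.2]
force: [0.1, 1.4, 0.9]
width: -0.001
```

Request:
carry_out --pt "-0.06 0 0 0 0 0 1" --pt "-0.12 0 0 0 0 0 1" --pt "-0.18 0 0 0 0 0 1" --pt "-0.24 0 0 0 0 0 1"

```text
time: 18.62
ee_pos: [0.5521, 0.0916, 0.0881]
tcp_rot: [-180.0, -0.0, 72.3]
force: [3.2, 9.2, -2.2]
width: -0.001
```

```bash
python3 - <<'E'
from h import *
plan(25,96,.088)
E
```

```text
t 18.62 shaker xy [ 25.4 125.8] z 0.0881 rot [-1.7998e+02 -5.0000e-02  7.2260e+01] F [ 3.16  9.24 -2.2 ] Fsh [0.19 9.76]
shift [-0.596 -0.007  0.001] turn [-0.003 -0.008  0.003]
```

Request:
carry_out --pt "-0.04 0 0 0 0 0 1" --pt "-0.08 0 0 0 0 0 1"

```text
time: 18.88
ee_pos: [0.551, 0.0882, 0.0881]
tcp_rot: [-180.0, -0.1, 72.3]
force: [1.5, 4.7, -0.8]
width: -0.0
```

```bash
python3 - <<'E'
from h import *
plan(25,96,.088)
im=snapshot("scene"); im=cv2.convertScaleAbs(im,alpha=1.3,beta=10); zoom("s",im,(300,140,440,290),4,"pics/c9.png")
E
```

```text
t 18.88 shaker xy [ 25.4 122.2] z 0.0881 rot [-1.7999e+02 -8.0000e-02  7.2280e+01] F [ 1.46  4.71 -0.81] Fsh [-0.05  4.94]
shift [-0.524 -0.008  0.001] turn [-0.002 -0.013  0.006]
```

View pics/c9.png

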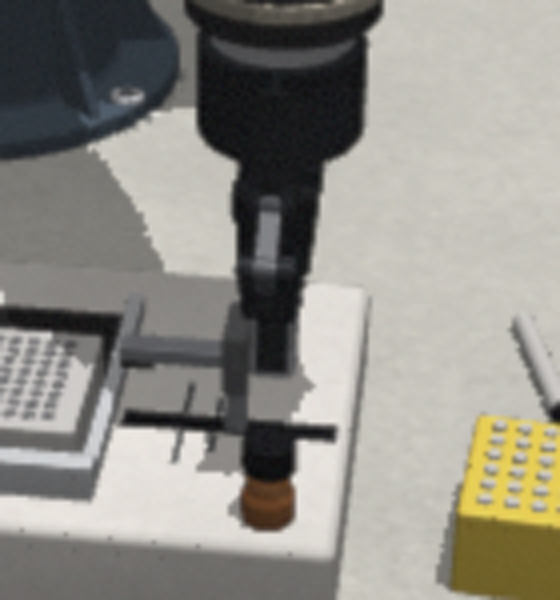

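The finger at (270,350) bears on the paddle's outer face at (236,350), and the lever has moved inwards. The vial behind it is clear. I will go on past the detent.

Request:
carry_out --pt "-0.05 0 0 0 0 0 1" --pt "-0.1 0 0 0 0 0 1" --pt "-0.15 0 0 0 0 0 1"

```text
time: 19.3
ee_pos: [0.5483, 0.0799, 0.088]
tcp_rot: [-180.0, 0.0, 72.2]
force: [-0.1, -0.2, 1.0]
width: 0.001
```

Request:
carry_out --pt "-0.05 0 0 0 0 0 1" --pt "-0.1 0 0 0 0 0 1" --pt "-0.15 0 0 0 0 0 1"

```text
time: 19.68
ee_pos: [0.5465, 0.0743, 0.0881]
tcp_rot: [-180.0, -0.1, 72.3]
force: [2.9, 11.7, -3.4]
width: 0.001
```

Request:
carry_out --pt "-0.04 0 0 0 0 0 1" --pt "-0.08 0 0 0 0 0 1"

```text
time: 19.92
ee_pos: [0.545, 0.0699, 0.088]
tcp_rot: [-180.0, -0.1, 72.3]
force: [1.2, 3.8, -0.6]
width: 0.0
```

```bash
python3 - <<'E'
from h import *
plan(25,96,.088)
E
```

```text
t 19.93 shaker xy [ 25.3 103. ] z 0.088 rot [-1.7998e+02 -6.0000e-02  7.2270e+01] F [ 1.17  3.75 -0.56] Fsh [-0.03  3.93]
shift [-0.141 -0.006  0.001] turn [-0.003 -0.011  0.005]
```

Request:
carry_out --pt "-0.03 0 0 0 0 0 1" --pt "-0.06 0 0 0 0 0 1"

```text
time: 20.18
ee_pos: [0.5439, 0.0663, 0.088]
tcp_rot: [-180.0, 0.0, 72.2]
force: [0.4, 0.9, 0.6]
width: 0.001
```

Request:
carry_out --pt "-0.03 0 0 0 0 0 1" --pt "-0.06 0 0 0 0 0 1"

```text
time: 20.42
ee_pos: [0.543, 0.0635, 0.088]
tcp_rot: [-180.0, 0.0, 72.2]
force: [-0.6, 0.8, 0.9]
width: 0.001
```

Request:
carry_out --pt "-0.02 0 0 0 0 0 1" --pt "-0.04 0 0 0 0 0 1"

```text
time: 20.68
ee_pos: [0.5429, 0.0632, 0.0881]
tcp_rot: [-180.0, -0.2, 72.3]
force: [4.0, 16.8, -5.1]
width: 0.002
```

The hard stop is at TCP y of about 96, as predicted. I will back off outwards, rise and swing clear.

Request:
carry_out --pt "-0.01 0 0 0 0 0 1" --pt "0.06 0 0 0 0 0 1" --pt "0.2 0 0 0 0 0 1" --pt "0.5 0 0 0 0 0 1" --pt "0.9 0 0 0 0 0 1" --pt "1.2 0 -0.3 0 0 0 1" --pt "1.4 0 -0.9 0 0 0 1" --pt "1.5 0 -1.5 0 0 0 1" --pt "1.8 -0.1 -2.0 0 0 0 1" --pt "2.4 -0.3 -2.2 0 0 0 1" --pt "3.2 -0.6 -2.2 0 0 0 1" --pt "4.0 -0.9 -2.2 0 0 0 1" --pt "4.6 -1.2 -2.2 0 0 0 1" --pt "4.8 -1.3 -2.2 0 0 0 1" --pt "4.8 -1.3 -2.2 0 0 0 1"

```text
time: 22.55
ee_pos: [0.5536, 0.311, 0.1977]
tcp_rot: [-180.0, 0.0, 72.3]
force: [0.2, -0.3, 0.1]
width: 0.002
```

```bash
python3 - <<'E'
from h import *
plan(25,96,.088)
a=snapshot("top"); b=snapshot("scene")
a=cv2.convertScaleAbs(a,alpha=1.3,beta=10);b=cv2.convertScaleAbs(b,alpha=1.3,beta=10)
s=np.hstack([cv2.resize(a[185:360,235:435],(400,350),interpolation=cv2.INTER_CUBIC),cv2.resize(b[180:320,190:390],(400,280),interpolation=cv2.INTER_CUBIC)[:280].copy() if 0 else cv2.copyMakeBorder(cv2.resize(b[180:320,190:390],(400,280)),0,70,0,0,0)])
cv2.imwrite("pics/c10.png",s[:,:,::-1]); cv2.imwrite("pics/top_end.png",a[:,:,::-1])
E
```

```text
t 22.55 shaker xy [-40.1 335.2] z 0.1977 rot [-1.7998e+02  3.0000e-02  7.2320e+01] F [ 0.19 -0.26  0.09] Fsh [ 0.26 -0.19]
shift [-4.785  1.296  2.197] turn [-0.003  0.004  0.013]
```

View pics/c10.png

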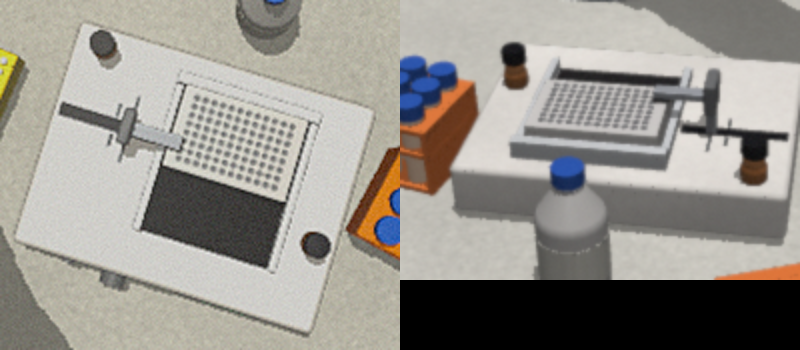

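The left panel shows the plate home and the toe at (178,142) over its edge. The paddle is at (127,126), and the vials stand where they were. I will check this numerically and hand in.

```bash
python3 - <<'E'
from h import *
from cell import workorder
d=np.load("sh.npz");th=d["th"];R=np.array([[np.cos(th),-np.sin(th)],[np.sin(th),np.cos(th)]])
L=lambda px,z:((ray("top",np.array(px)/2+[235,185],z)-d["o"])@R*1000).round(1).tolist()
print("paddle",L([[127,126]],.122),"plate near edge",L([[164,167],[286,203]],.091),"vials",L([[103,43],[317,245]],.105))
print(workorder.close_job())
E
```

```text
paddle [[26.0, 77.2]] plate near edge [[-0.9, 32.0], [0.4, -93.8]] vials [[98.6, 125.5], [-30.0, -132.5]]
the job is handed in; nothing more can be done
None
```

The plate is home against the back stop and the clamp lever is locked at its second stop, with its toe over the plate. I handed the job in at about 22.6 s on the robot's clock.

**Plate:** I pushed it with shut fingertips until the force jumped to about 25 N sideways, with about 21 N upward at the same moment. In the last picture its near edge is at shaker x of about 0 mm (-0.9 on the left, 0.4 on the right). Fully home would be about -0.75 mm, so that agrees within measuring error. The picture from above shows no gap at the stop bar.

**Clamp:** I pushed it past the first detent to the hard end. The paddle ended at y of about 77 mm, against 78 mm expected when locked.

**Other things:** the two vials measure within 0.5 mm of where they started. I did not measure the rack, tip box, bottle and marker at the end. The arm was clear and reading no force when I handed in.

**What disagreed or went wrong:**
- **First plate push:** the fingertips sat about 26 mm higher than the stated 17 mm ahead of the TCP. My first push therefore passed just above the plate without touching it. I checked this in a picture, then lowered the arm and repeated the push.
- **First tool turn:** it ran into the last joint's range limit, so I turned the gripper 90° the other way and carried on.

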